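Seat the drill template in the jig, label up, and hold it for clamping

TASK

Take the drill template with the notched corner out of the rack, turn it label side up, and lay it on the wooden rail in the drilling jig with its notched end fully home against the stop block, so that the notch clears the steel pin and the template lies flat and straight. Finish while holding it there: keep your grip on the template and keep it pushed up against the stop, so that I can put the clamp on. Leave the other template in the rack and do not disturb the tools lying round about.

Things in the scene. Friction and masses are not known exactly. Their poses are not given: they have to be found in the camera images.
- template: notched drill template: aluminium plate 110 x 50 x 8 mm, 0.12 kg, a 14 x 14 mm notch cut from one corner. Origin at its centre, half-way through its thickness. x along the length to the notched end, y across to the notched side (notch at the +x +y corner), z out of the label face. It starts in a slot of the rack on its un-notched long edge: y up, notch at an upper corner, top 56 mm above bench
- notch_end (a point): centre of the template's notched end (55 mm from its centre along its x); same axes as the template
- label (a point): middle of the template's label face, 4 mm from its centre along z; same axes. This face has a blank white paper label (30 x 26 mm) and the heads of two steel drill bushes, 14 mm across and 2.5 mm proud, on the centre line 32 mm either side of the middle. The other face is flat, without a label
- plain_template: the other template, to be left alone: aluminium plate 110 x 50 x 8 mm with no notch and three bushes; same axes as the notched one; stands in the rack's other slot, 55 mm beside it
- rack: fixed wooden rack, 128 x 100 mm, 20 mm high, with two slots along its x, 55 mm apart (27.5 mm either side of its middle); slots 10 mm wide, floor 6 mm above the bench. Origin at the centre of its underside. It may stand any way round
- stop_block: dark wooden stop block of the drilling jig (fixed to the bench and rigid: a push lasts only while the gripper keeps leaning on it), 30 x 80 mm, its top 50 mm above the bench. Origin on the bench under the middle of its stop face; x points towards the block (the direction to push), y across, z up
- jig_stop (a point): point where the middle of the stop face meets the top of the wooden rail in the jig; axes as stop_block. The rail, 38 mm wide and 196 mm long, runs from here along -x, its top 34 mm above the bench; guide strips beside it (19 to 30 mm off the middle) are 8 mm lower. Fully home, the template's centre is 55 mm from here along -x and 4 mm above the rail's top, with 2.5 mm of play to each side
- pin (a point): tip of the steel orientation pin, 8 mm thick, that sticks out 11 mm from the stop face along -x, 17.5 mm to the +y side of its middle, 1 to 9 mm above the rail's top; it goes into the template's notch; axes as stop_block
- side_stop (a point): wooden side stop on the -y side of the jig, top 14 mm above the rail's top: this point is at the top of its inner face, 27.5 mm from the middle and 15 mm from the stop face. It reaches 30 mm out from the stop face, then flares outward for another 12 mm; axes as stop_block
- spring_clamp: bystander: orange spring clamp lying on the bench, 62 x 126 x 25 mm; origin at the centre of its underside
- block_plane: bystander: block plane, 52 x 164 x 51 mm; origin at the centre of its underside
- tape: bystander: roll of tape lying flat, 96 mm across, 25 mm high; origin at the centre of its underside

How it is judged:
By the outcome, as a careful person would: the job done as asked, in the order asked, and still so for the second after the job is handed in, while the arm keeps its last pose, push and grip.
It also fails if it takes over 67 s, if anything falls off the work surface, if the arm or the gripper's body presses on something with over 40 N, if the wrist force passes 120 N, or if a joint passes its speed limit or range.

ROBOT

A 6-joint arm with a two-finger parallel gripper is mounted at the origin on the work surface; the furniture and walls round the work are solid. World frame = base frame: x ahead of the robot, y to its left, z up, the work surface at z = 0. Lengths are in m, angles in rad, forces in N, time in s.
With the tool pointing down it reaches from about 0.35 to 0.875 m from the base axis. Payload 4.2 kg.
Tool frame: the origin (TCP) lies midway between the tips of the shut fingers; the grasp point (between the pads) lies 19 mm behind it; z points along the fingers, y is the direction in which the jaws open and shut (so a half turn about z gives the same grasp; the last joint's range is limited). The gripper opens to 87 mm and grips with 3 to 60 N. Pads are 19 mm wide; open, the fingers measure 117 mm over their backs; the gripper's body (75 mm by 190 mm) begins 51 mm behind the grasp point.
Start: joints at [-0.96, 0.385, 0.008, 0, -1.194, -0.259], TCP at [0.215, -0.587, 0.223] pointing down, gripper open.
Joint ranges: [-3.14, 3.14], [-1.21, 2.06], [-1.07, 1.41], [-3.16, 2.05], [-2.99, -0.16], [-3.1, 3.1]. Speed limits (rad/s): [2.79, 2.79, 3.14, 3.14, 3.14, 3.14].

INTERFACE

Orientations are given as a 3x3 rotation matrix whose columns are the frame's x, y, z axes.
In Python, from cell import get_state, snapshot, finish_job gives the robot as it stands. The module is installed in compiled form; this text tells all that it offers.
- The arm moves only by the shell command python3 -m inch 'ROWS' [OPENING] [FORCE]. ROWS is text: rows parted by semicolons, each of 4 numbers parted by spaces: the shift along the tool's x, y, z in units of 30 cm (1.0 is 30 cm), then the turn about the tool's z in units of 60 degrees (1.0 is 60 degrees). A call has 1 to 5 rows; each row is the pose to reach, as a shift and turn from the pose commanded when the call began, along the tool's axes at that moment; what a row does not reach only later rows make up. A row lasts 1/10 s, in which the tool goes at most 50 mm and 8.59 degrees, less where a joint would pass 70% of its speed; a pose out of reach is approached as far as the arm can. A call with a number of a shift or a turn outside -1 to 1 is refused whole. A call with a gripper value outside its range is refused whole. OPENING is the opening, from 0 (shut) to 1 (fully open), set as the call begins (- or left out, the last holds). The fingers move at their own pace and stop on an object; FORCE is the grip in N (left out, the last holds). Time passes only in rows, so rows that repeat a pose let the fingers close. It gives the time, the measured TCP pose, the force and the opening at its end, in the units of the state.
- get_state(): the state, without advancing time (a new reading comes with each control period).
- snapshot(name): name is "scene" or "top" or "wrist"; returns a dict with "image" (400x640x3 uint8, red, green, blue), "depth" (400x640 float32, m along the optical axis (not along the pixel's ray), 0 where there is no reading), "mtx" (3x3 intrinsics, pixels), "k1" (the pictures are not rectified: a ray, as slopes to the right and down, at radius r is drawn at 1 + k1 r^2 times it, then the intrinsics apply), "world_from_camera" (4x4, takes a point from camera to world coordinates); the wrist camera has in their place "T_tool_cam" (4x4, takes a point from camera to tool coordinates, whose origin is the TCP and whose axes are the flange's). Camera axes: x right, y down, z forward; pixel columns grow to the right and rows downward; lengths in m; the calibration is good to about 2 mm. A picture is of the moment at which its call begins: read the wrist's pose just before it.
- finish_job(): hands the job in, once; it reports no verdict.
The state is a dict: "time_s": time; "joint_positions": joint angles; "qd": joint speeds; "effort": joint torques, N m; "eef_pos": TCP position; "eef_rot": TCP orientation; "ft_force": force on the tool from outside, world axes, zero at the start; "torque": the same for the moment, N m; "width": finger opening in m.
Only numpy, scipy, OpenCV 4.12 (cv2) and the standard library are available. Lean on these libraries where they do the work, as an engineer would, in place of code of your own. Each camera call takes 0.05 s, during which the arm holds its last target. There are 200 camera calls.

## Working session

There is one attempt and no reset: what is moved stays moved. The work goes in short steps, Python scripts to look and compute and a shell command to move; the robot and the scene stay as the last step left them, time stands still between calls to the robot, and variables do not carry over. Pictures are saved under pics/ and viewed, about 8 in all and at most 12, crops included, and the job is handed in when it is done.

```bash
ls; mkdir -p pics
cat > h.py <<'E'
import numpy as np, cv2, pickle
from cell import get_state, snapshot, finish_job
def snap(name):
    st=get_state(); s=snapshot(name)
    if 'world_from_camera' in s: T=np.array(s['world_from_camera'])
    else:
        W=np.eye(4); W[:3,:3]=st['eef_rot']; W[:3,3]=st['eef_pos']; T=W@np.array(s['T_tool_cam'])
    s['T']=T; return s
def world(s):
    h,w=s['depth'].shape; K=np.array(s['mtx']); 
    u,v=np.meshgrid(np.arange(w),np.arange(h))
    p=np.stack([u,v],-1).reshape(-1,1,2).astype(np.float64)
    xd=(p[:,0]-[K[0,2],K[1,2]])/[K[0,0],K[1,1]]
    x=xd.copy()
    for _ in range(20): x=xd/(1+s['k1']*(x**2).sum(1,keepdims=True))
    d=s['depth'].reshape(-1,1)
    P=np.hstack([x*d,d])@s['T'][:3,:3].T+s['T'][:3,3]
    P[d[:,0]==0]=np.nan
    return P.reshape(h,w,3)
def pix(s,P):
    c=(np.atleast_2d(P)-s['T'][:3,3])@s['T'][:3,:3]; x=c[:,:2]/c[:,2:]
    x=x*(1+s['k1']*(x**2).sum(1,keepdims=True)); K=np.array(s['mtx'])
    return x*[K[0,0],K[1,1]]+[K[0,2],K[1,2]]
def save(name,im): cv2.imwrite('pics/'+name,cv2.cvtColor(im,cv2.COLOR_RGB2BGR))
E
python3 - <<'E'
from h import *
for n in ('scene','top'):
    s=snap(n); save(n+'0.png',s['image']); pickle.dump(s,open(n+'0.pkl','wb'))
    print(n,s['T'].round(3).tolist())
E
```

```text
pics
scene [[-0.594, -0.609, 0.525, -0.075], [-0.804, 0.457, -0.379, 0.366], [-0.009, -0.648, -0.762, 0.947], [0.0, 0.0, 0.0, 1.0]]
top [[-0.013, -0.995, 0.099, 0.398], [-1.0, 0.011, -0.023, -0.054], [0.022, -0.099, -0.995, 1.552], [0.0, 0.0, 0.0, 1.0]]
```

View pics/top0.png

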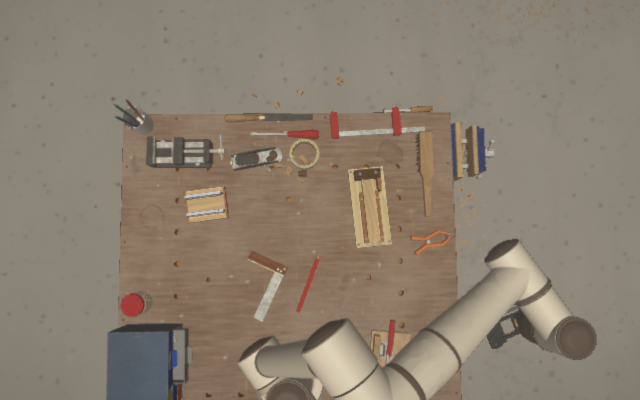

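View pics/scene0.png

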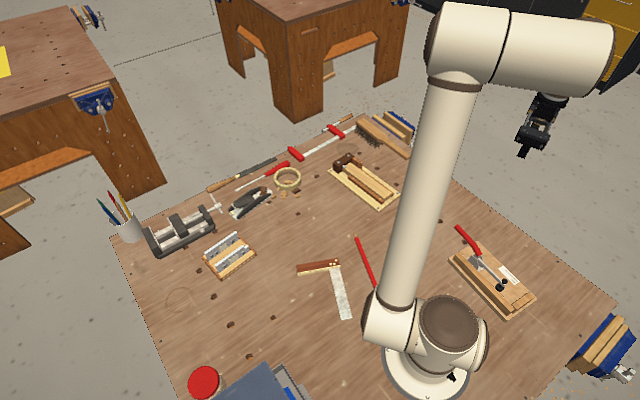

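The top view shows the rack at (206,204), and the jig at (370,207) with its dark stop block at the upper end, about (367,174). The scene view has the rack at (229,255) and the jig at (363,183). Next I'll measure both and make enlarged crops.

Run:
```python
from h import *
s=pickle.load(open('top0.pkl','rb')); P=world(s)
z=pickle.load(open('scene0.pkl','rb')); Q=world(z)
for u,v in [(206,204),(206,193),(206,211),(188,192),(226,190),(367,174),(370,210),(378,210)]: print(u,v,P[v,u].round(4))
print('bench',P[250:300,210:240,2].mean())
def rect(P,m,zlo,zhi,reg):
    M=(P[...,2]>zlo)&(P[...,2]<zhi)&reg
    return P[M]
u,v=np.meshgrid(range(640),range(400))
reg=(u>175)&(u<240)&(v>175)&(v<235)
for lo,hi in [(.013,.028),(.04,.07)]:
  q=rect(P,0,lo,hi,reg); print('rack',lo,len(q),q.mean(0).round(4),cv2.minAreaRect((q[:,:2]*1000).astype(np.float32)))
reg=(u>335)&(u<400)&(v>155)&(v<255)
for lo,hi in [(.03,.037),(.044,.06)]:
  q=rect(P,0,lo,hi,reg); print('jig',lo,len(q),q.mean(0).round(4),cv2.minAreaRect((q[:,:2]*1000).astype(np.float32)))
a=cv2.resize(z['image'][215:295,185:275],(640,570),interpolation=cv2.INTER_CUBIC)
save('c1.png',a)
```

```text
206 204 [0.5464 0.2591 0.0173]
206 193 [0.5767 0.252  0.0533]
206 211 [0.5212 0.251  0.0558]
188 192 [0.5845 0.3152 0.0197]
226 190 [0.5915 0.199  0.0041]
367 174 [ 0.6313 -0.2443  0.0487]
370 210 [ 0.5205 -0.2531  0.0316]
378 210 [ 0.521  -0.2796  0.0221]
bench nan
rack 0.013 986 [0.5443 0.2589 0.0203] ((545.6239624023438, 260.771484375), (100.0422592163086, 130.0886688232422), 6.419310092926025)
rack 0.04 237 [0.546  0.262  0.0541] ((545.9686279296875, 260.755126953125), (64.4551010131836, 111.59341430664062), 7.263215065002441)
jig 0.03 591 [ 0.5223 -0.2547  0.0337] ((533.54248046875, -257.2859802246094), (221.38250732421875, 70.78510284423828), 9.331954956054688)
jig 0.044 290 [ 0.6271 -0.2505  0.0504] ((557.8731079101562, -249.28219604492188), (182.8864288330078, 79.82658386230469), 3.042900800704956)
```

View pics/c1.png

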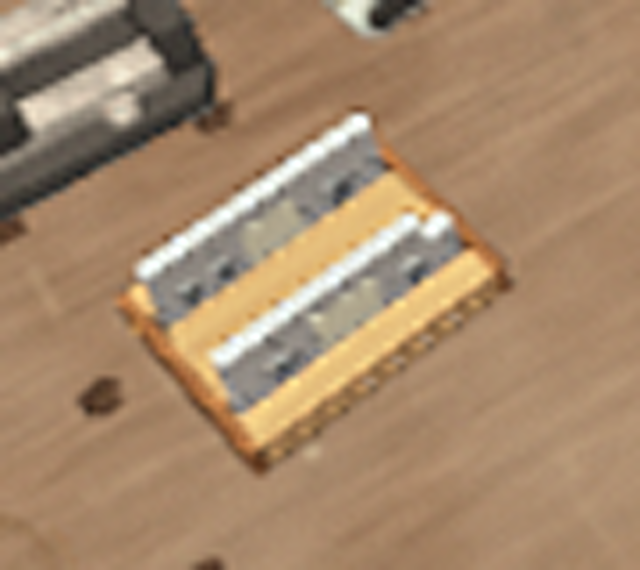

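The scene crop shows the notched template in the near slot, crop (215,355) to (450,220). Its notch is at the right end (towards -y world) and its label side faces the robot (-x). Now I'll move the wrist over the rack.

Run:
```python
from h import *
s=get_state(); print({k:np.array(v).round(4).tolist() for k,v in s.items()})
w=snapshot('wrist'); print(np.array(w['T_tool_cam']).round(3).tolist(), w['mtx'],w['k1'])
R=np.array(s['eef_rot']); d=np.array([.50,.258,.26])-s['eef_pos']
print((R.T@d/.3).round(3), 'yaw toolx',np.degrees(np.arctan2(R[1,0],R[0,0])),'tooly',np.degrees(np.arctan2(R[1,1],R[0,1])))
```

```text
{'time_s': 0.1, 'joint_positions': [-0.9604, 0.3855, 0.0068, -0.0005, -1.194, -0.2586], 'qd': [-0.0017, -0.0023, 0.0034, 0.0015, -0.0007, -0.0013], 'effort': [-0.0001, -39.169, 18.7935, 4.232, 0.0135, -0.0001], 'eef_pos': [0.2152, -0.5862, 0.2216], 'eef_rot': [[-0.9388, -0.3444, -0.0007], [-0.3444, 0.9388, 0.0018], [0.0001, 0.002, -1.0]], 'ft_force': [-0.5811, 0.8294, -0.5795], 'torque': [0.036, 0.0008, -0.0129], 'width': 0.0874}
[[-0.0, -0.964, -0.265, 0.073], [1.0, -0.0, -0.0, -0.0], [0.0, -0.265, 0.964, -0.163], [0.0, 0.0, 0.0, 1.0]] [[326.71941694   0.         314.74250749]
 [  0.         326.71941694 199.47990306]
 [  0.           0.           1.        ]] -0.0268200444846331
[-1.86   2.315 -0.124] yaw toolx -159.85533687468472 tooly 110.14465595809355
```

```bash
python3 -m inch '-0.78 -0.29 0 -0.716;-0.78 -0.29 0 -0.716;-0.78 -0.29 0 -0.716;-0.78 -0.29 0 -0.716;-0.78 -0.29 0 -0.716'
python3 -m inch '-0.74 0.38 0 -0.556;-0.74 0.38 0 -0.556;-0.74 0.38 0 -0.556;-0.74 0.38 0 -0.556;-0.74 0.38 0 -0.556'
python3 -m inch '-0.82 -0.12 0 0;-0.82 -0.12 0 0;-0.82 -0.12 0 0;-0.82 -0.12 0 0;-0.82 -0.12 0 0'
python3 -m inch '-0.82 -0.12 0 0;-0.82 -0.12 0 0;-0.82 -0.12 0 0;-0.82 -0.12 0 0;-0.82 -0.12 0 0' 0.35
python3 - <<'E'
from h import *
s=get_state(); R=np.array(s['eef_rot']); print(s['eef_pos'],'tooly',np.degrees(np.arctan2(R[1,1],R[0,1])),s['joint_positions'],s['time_s'])
d=np.array([.518,.2577,.2])-s['eef_pos']; print((R.T@d/.3).round(3))
E
```

```text
time_s: 0.65
eef_pos: [0.4668, -0.5873, 0.2221]
eef_rot: [[-0.447, -0.895, -0.001], [-0.895, 0.447, 0.001], [-0.0, 0.001, -1.0]]
ft_force: [-0.0, -1.0, 1.0]
width: 0.0872
time_s: 1.15
eef_pos: [0.4634, -0.3361, 0.222]
eef_rot: [[0.115, -0.993, -0.001], [-0.993, -0.115, 0.0], [-0.001, 0.001, -1.0]]
ft_force: [0.8, 0.5, 0.2]
width: 0.0871
time_s: 1.65
eef_pos: [0.4712, -0.0877, 0.2226]
eef_rot: [[0.113, -0.994, 0.0], [-0.994, -0.113, 0.0], [-0.0, -0.0, -1.0]]
ft_force: [0.5, 0.7, -0.9]
width: 0.0866
time_s: 2.15
eef_pos: [0.4792, 0.1609, 0.2226]
eef_rot: [[0.113, -0.994, 0.0], [-0.994, -0.113, 0.0], [-0.0, -0.0, -1.0]]
ft_force: [1.5, -0.2, 1.3]
width: 0.0551
[0.47920689 0.16088716 0.2225934 ] tooly -173.49102462244082 [ 6.45511275e-01  1.80802113e-01 -2.79113802e-01 -7.73568440e-05
 -1.11077328e+00 -5.31873880e-01] 2.15
[-0.306 -0.165  0.075]
```

```bash
python3 -m inch '-0.2 -0.165 0 0;-0.2 -0.165 0 0;-0.2 -0.165 0 0;-0.2 -0.165 0 0'
python3 - <<'E'
from h import *
s=snap('wrist'); pickle.dump(s,open('w1.pkl','wb')); save('w1.png',s['image']); P=world(s)
st=get_state(); print(st['eef_pos'],st['width'])
q=P[np.isfinite(P[...,2])]
for lo,hi in [(.049,.062),(.015,.026)]:
  m=(P[...,2]>lo)&(P[...,2]<hi)&(abs(P[...,0]-.545)<.09)&(abs(P[...,1]-.26)<.09)
  if lo>.04:
    for sg in (0,1):
      mm=m&((P[...,0]>.545) if sg else (P[...,0]<.545)); p=P[mm]; print(sg,len(p),np.median(p[:,2]),cv2.minAreaRect((p[:,:2]*1000).astype(np.float32)))
  else:
    p=P[m]; print(len(p),np.median(p[:,2]),cv2.minAreaRect((p[:,:2]*1000).astype(np.float32)))
E
```

```text
time_s: 2.55
eef_pos: [0.5218, 0.2241, 0.2216]
eef_rot: [[0.113, -0.994, -0.002], [-0.994, -0.113, -0.001], [0.001, 0.002, -1.0]]
ft_force: [0.3, -0.3, -0.2]
width: 0.0313
[0.52159519 0.2234866  0.22198642] 0.031088980649527878
0 651 0.057058224493638565 ((517.970703125, 262.1571044921875), (7.429494380950928, 96.50977325439453), 6.568719863891602)
1 706 0.05691707088444703 ((574.10302734375, 254.28280639648438), (8.448823928833008, 95.20294952392578), 7.049074172973633)
6632 0.02108161773681308 ((546.0625, 258.48876953125), (99.42184448242188, 128.0594940185547), 7.010524272918701)
```

View pics/w1.png

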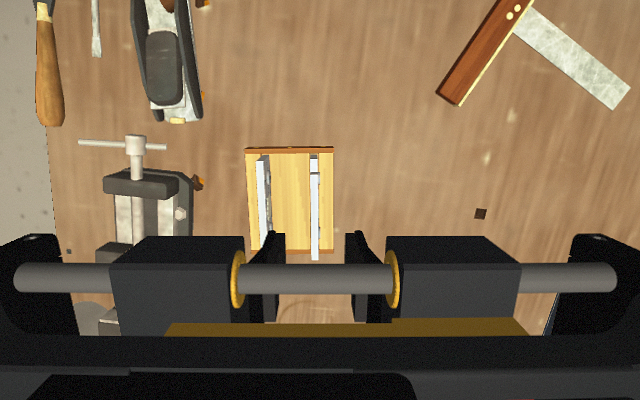

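The wrist view shows the notched template as the right-hand strip (314,155)-(314,258), with its notch at the top end, and the plain one at (262,200). The rack, templates and heights agree to within about 2 mm. Template centre is about (0.5187, 0.2557).

Run:
```python
from h import *
s=get_state(); R=np.array(s['eef_rot'])
d=np.array([.5187,.2557,.03])-s['eef_pos']; print((R.T@d/.3).round(4))
```

```text
[-0.1082 -0.0035  0.6399]
```

```bash
python3 -m inch '-0.108 -0.003 0.1 0;-0.108 -0.003 0.25 0;-0.108 -0.003 0.4 0;-0.108 -0.003 0.52 0;-0.108 -0.003 0.52 0'
python3 -m inch '0 0 0.06 0;0 0 0.12 0;0 0 0.12 0;0 0 0.12 0'
python3 -m inch '0 0 0 0;0 0 0 0;0 0 0 0;0 0 0 0;0 0 0 0' 0 30
```

```text
time_s: 3.1
eef_pos: [0.5158, 0.2526, 0.062]
eef_rot: [[0.111, -0.994, -0.009], [-0.994, -0.11, -0.007], [0.006, 0.01, -1.0]]
ft_force: [-1.0, 0.2, 1.0]
width: 0.0299
time_s: 3.5
eef_pos: [0.5204, 0.2565, 0.0326]
eef_rot: [[0.113, -0.994, 0.002], [-0.994, -0.113, 0.001], [-0.001, -0.002, -1.0]]
ft_force: [-0.5, 0.6, 0.9]
width: 0.0304
time_s: 4.0
eef_pos: [0.5194, 0.2564, 0.0311]
eef_rot: [[0.114, -0.994, 0.0], [-0.994, -0.114, -0.0], [0.0, -0.0, -1.0]]
ft_force: [-1.4, -0.8, 3.4]
width: 0.0079
```

```bash
python3 -m inch '0 0 -0.05 0;0 0 -0.15 0;0 0 -0.25 0;0 0 -0.33 0;0 0 -0.33 0'
python3 -m inch '0.1 0 0 -0.1;0.25 0 0 -0.24;0.4 0.02 0 -0.38;0.55 0.03 0 -0.52;0.7 0.03 0 -0.66'
python3 -m inch '0 0 0 -0.1;0 0 0 -0.24;0 0 0 -0.38;0 0 0 -0.52;0 0 0 -0.64'
python3 -m inch '0 0 0 -0.1;0 0 0 -0.2;0 0 0 -0.2;0 0 0 -0.2'
python3 - <<'E'
from h import *
s=get_state(); R=np.array(s['eef_rot']); print(s['eef_pos'],'tooly',np.degrees(np.arctan2(R[1,1],R[0,1])),s['joint_positions'])
d=np.array([.54,.0,.09])-s['eef_pos']; print((R.T@d/.3).round(3))
E
```

```text
time_s: 4.5
eef_pos: [0.5213, 0.2577, 0.133]
eef_rot: [[0.113, -0.994, 0.006], [-0.994, -0.113, 0.004], [-0.004, -0.007, -1.0]]
ft_force: [0.2, 0.4, -0.5]
width: 0.0078
time_s: 5.0
eef_pos: [0.5325, 0.0476, 0.128]
eef_rot: [[0.718, -0.696, -0.003], [-0.696, -0.718, -0.001], [-0.002, 0.002, -1.0]]
ft_force: [-0.2, -0.2, -1.6]
width: 0.0078
time_s: 5.5
eef_pos: [0.5329, 0.0492, 0.1278]
eef_rot: [[0.995, -0.101, -0.003], [-0.101, -0.995, -0.001], [-0.003, 0.001, -1.0]]
ft_force: [-0.1, 0.1, -1.3]
width: 0.0078
time_s: 5.9
eef_pos: [0.5333, 0.0494, 0.1285]
eef_rot: [[0.995, 0.101, -0.002], [0.101, -0.995, -0.0], [-0.002, 0.0, -1.0]]
ft_force: [0.5, 1.2, -2.1]
width: 0.008
[0.53333093 0.04938452 0.12847588] tooly -84.20964723084467 [ 3.95104531e-01  3.25173753e-01 -3.41733611e-01 -4.07071615e-04
 -9.05864046e-01  1.27700373e+00]
[0.006 0.166 0.128]
```

```bash
python3 -m inch '0 0.1 0.05 0;0 0.166 0.15 0;0 0.166 0.25 0;0 0.166 0.3 0;0 0.166 0.3 0'
python3 -m inch '0 0 0.015 0;0 0 0.03 0;0 0 0.035 0;0 0 0.038 0;0 0 0.038 0'
```

```text
time_s: 6.4
eef_pos: [0.5369, -0.0008, 0.0368]
eef_rot: [[0.995, 0.101, -0.006], [0.101, -0.995, -0.002], [-0.006, 0.001, -1.0]]
ft_force: [-1.0, 0.7, -1.4]
width: 0.008
time_s: 6.9
eef_pos: [0.5393, 0.0002, 0.0285]
eef_rot: [[0.995, 0.103, 0.001], [0.103, -0.995, 0.0], [0.001, -0.0, -1.0]]
ft_force: [-0.0, -0.2, -0.8]
width: 0.0075
```

Run:
```python
from h import *
s=get_state(); R=np.array(s['eef_rot']); print(s['eef_pos'],s['ft_force'])
s=snap('wrist'); pickle.dump(s,open('w2.pkl','wb')); save('w2.png',s['image'])
s=snap('scene'); pickle.dump(s,open('s2.pkl','wb'))
```

```text
[5.39319186e-01 1.61206136e-04 2.85186987e-02] [-0.00485049 -0.21687215 -0.80705254]
```

View pics/w2.png

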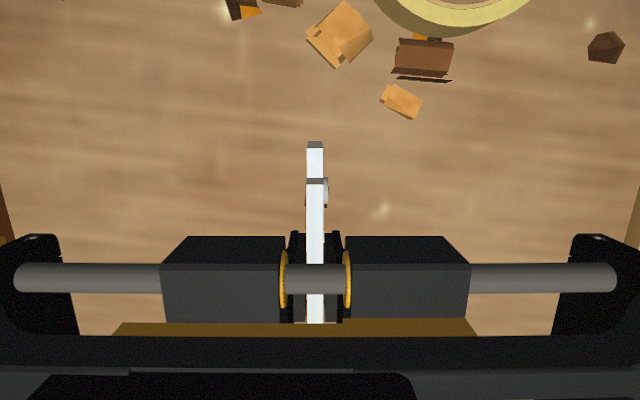

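The wrist view shows the held template (316,150)-(316,320): notch at the far end at (316,160), bush head on the right at (326,190), which is the -y side. The bench around it is clear. I'll lower it to contact.

```bash
python3 -m inch '0 0 0.004 0;0 0 0.007 0;0 0 0.007 0'
python3 -m inch '0 0 0.003 0;0 0 0.005 0;0 0 0.005 0'
```

```text
time_s: 7.3
eef_pos: [0.539, -0.0, 0.0259]
eef_rot: [[0.995, 0.103, -0.0], [0.103, -0.995, -0.0], [-0.0, 0.0, -1.0]]
ft_force: [0.1, 0.9, -0.7]
width: 0.0078
time_s: 7.6
eef_pos: [0.5392, -0.0, 0.025]
eef_rot: [[0.995, 0.104, 0.0], [0.104, -0.995, -0.0], [0.0, 0.0, -1.0]]
ft_force: [-1.8, -0.2, 3.2]
width: 0.0081
```

```bash
python3 -m inch '0 0 0 0;0 0 0 0;0 0 -0.02 0;0 0 -0.04 0;0 0 -0.04 0' 0.2
python3 -m inch '0 -0.015 0 0;0 -0.03 0 0;0 -0.045 0 0;0 -0.06 0 0;0 -0.075 0 0' 1
python3 -m inch '0 -0.015 0 0;0 -0.03 0 0;0 -0.045 0 0;0 -0.06 0 0;0 -0.075 0 0'
python3 -m inch '0 -0.015 0 0;0 -0.03 0 0;0 -0.03 0 0'
python3 - <<'E'
from h import *
s=snap('wrist'); pickle.dump(s,open('w3.pkl','wb')); save('w3.png',s['image'])
E
```

```text
time_s: 8.1
eef_pos: [0.5401, 0.0002, 0.0377]
eef_rot: [[0.995, 0.104, 0.003], [0.104, -0.995, 0.001], [0.003, -0.0, -1.0]]
ft_force: [-0.1, 0.6, 1.6]
width: 0.0171
time_s: 8.6
eef_pos: [0.5367, 0.0229, 0.0364]
eef_rot: [[0.995, 0.104, -0.0], [0.104, -0.995, -0.0], [-0.0, 0.0, -1.0]]
ft_force: [0.2, -0.9, -0.5]
width: 0.0493
time_s: 9.1
eef_pos: [0.5345, 0.0452, 0.0366]
eef_rot: [[0.995, 0.103, 0.0], [0.103, -0.995, 0.0], [0.0, -0.0, -1.0]]
ft_force: [-0.6, -0.0, 0.4]
width: 0.0847
time_s: 9.4
eef_pos: [0.5336, 0.0543, 0.0366]
eef_rot: [[0.995, 0.104, 0.0], [0.104, -0.995, 0.0], [0.0, -0.0, -1.0]]
ft_force: [0.4, 0.2, 0.1]
width: 0.0866
```

View pics/w3.png

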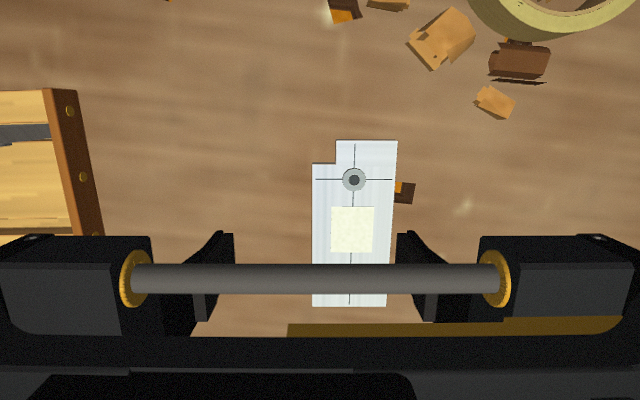

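The template has tipped over cleanly. It lies label up, the label at (352,229), with the notch at the far left (323,152), i.e. the +x +y corner.

```bash
cat >> h.py <<'E'
def onz(s,uv,z):
    K=np.array(s['mtx']); out=[]
    for u,v in uv:
        xd=np.array([(u-K[0,2])/K[0,0],(v-K[1,2])/K[1,1]]); x=xd.copy()
        for _ in range(20): x=xd/(1+s['k1']*(x@x))
        r=s['T'][:3,:3]@np.array([x[0],x[1],1]); t=s['T'][:3,3]
        out.append(t+r*(z-t[2])/r[2])
    return np.array(out)
E
python3 - <<'E'
from h import *
s=pickle.load(open('w3.pkl','rb')); c=onz(s,[(397,140),(336,140),(312,164),(312,306),(386,306)],.008); print(c.round(4))
e=lambda a,b:(np.degrees(np.arctan2(*(a-b)[[1,0]])),np.linalg.norm(a-b))
print('len',e(c[0],c[4]),'w',e(c[3],c[4]),e(c[2],c[3]))
cen=(c[0]+c[3])/2; print('cen',cen)
b=onz(s,[(354,180)],.0105); print('bush',b)
st=get_state(); R=np.array(st['eef_rot']); print('toolx',np.degrees(np.arctan2(R[1,0],R[0,0])))
# jig from top+w
E
```

```text
[[0.5933 0.0122 0.008 ]
 [0.5896 0.0475 0.008 ]
 [0.5741 0.0599 0.008 ]
 [0.4788 0.0501 0.008 ]
 [0.4838 0.0007 0.008 ]]
len (np.float64(5.986641763695506), np.float64(0.11005769982986155)) w (np.float64(95.8341219058222), np.float64(0.0497083165575599)) (np.float64(5.832732088668368), np.float64(0.09585045514046513))
cen [0.53604578 0.03116163 0.008     ]
bush [[0.56764953 0.03423018 0.0105    ]]
toolx 5.961458962561373
```

```bash
python3 -m inch '-0.04 0.077 0 0;-0.04 0.077 0 0;-0.04 0.077 0.05 0;-0.04 0.077 0.09 0;-0.04 0.077 0.09 0'
python3 -m inch '0 0 0.01 0;0 0 0.02 0;0 0 0.02 0'
```

```text
time_s: 9.95
eef_pos: [0.5227, 0.0291, 0.0078]
eef_rot: [[0.995, 0.103, -0.004], [0.103, -0.995, -0.001], [-0.004, 0.001, -1.0]]
ft_force: [-0.2, -0.2, -0.3]
width: 0.0871
time_s: 10.25
eef_pos: [0.524, 0.0296, 0.0034]
eef_rot: [[0.995, 0.103, -0.0], [0.103, -0.995, -0.0], [-0.0, 0.0, -1.0]]
ft_force: [0.2, 0.9, -0.6]
width: 0.0875
```

```bash
python3 -m inch '0 0 0 0;0 0 0 0;0 0 0 0;0 0 0 0;0 0 0 0' 0 40
python3 -m inch '0 0 0 0;0 0 0 0;0 0 0 0;0 0 -0.01 0;0 0 -0.02 0'
python3 -m inch '0 0 -0.05 0;0 0 -0.15 0;0 0 -0.25 0;0 0 -0.35 0;0 0 -0.35 0'
python3 -m inch '-0.05 0.1 -0.05 0;-0.15 0.25 -0.1 0;-0.25 0.4 -0.1 0;-0.3 0.55 -0.1 0;-0.3 0.7 -0.1 0'
python3 -m inch '0 0.1 0 0;0 0.2 0 0;0 0.24 0 0;0 0.24 0 0;0 0.24 0 0'
python3 - <<'E'
from h import *
st=get_state(); print(st['eef_pos'])
s=snap('wrist'); pickle.dump(s,open('w4.pkl','wb')); save('w4.png',s['image'])
E
```

```text
time_s: 10.75
eef_pos: [0.524, 0.0295, 0.0037]
eef_rot: [[0.995, 0.103, 0.0], [0.103, -0.995, 0.0], [0.0, -0.0, -1.0]]
ft_force: [-1.1, 0.4, 1.3]
width: 0.0549
time_s: 11.25
eef_pos: [0.5236, 0.0294, 0.0095]
eef_rot: [[0.995, 0.103, -0.001], [0.103, -0.995, -0.0], [-0.001, 0.0, -1.0]]
ft_force: [0.6, 0.8, -1.5]
width: 0.0489
time_s: 11.75
eef_pos: [0.5269, 0.0303, 0.1191]
eef_rot: [[0.994, 0.104, 0.01], [0.104, -0.995, 0.002], [0.01, -0.001, -1.0]]
ft_force: [0.7, -0.2, -1.2]
width: 0.0484
time_s: 12.25
eef_pos: [0.453, -0.1879, 0.1443]
eef_rot: [[0.995, 0.104, -0.002], [0.104, -0.995, 0.001], [-0.002, -0.001, -1.0]]
ft_force: [0.9, 0.2, -0.9]
width: 0.0489
time_s: 12.75
eef_pos: [0.4629, -0.258, 0.1438]
eef_rot: [[0.995, 0.103, -0.002], [0.103, -0.995, 0.001], [-0.001, -0.001, -1.0]]
ft_force: [-0.5, 0.8, -1.6]
width: 0.0492
[ 0.46287301 -0.25797646  0.14383312]
```

View pics/w4.png

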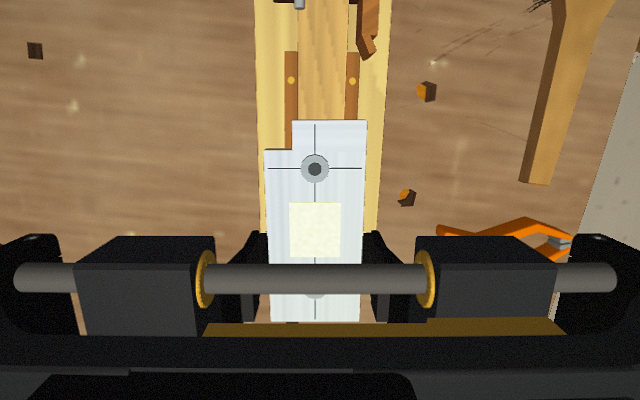

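The view shows the held template (315,220), label up. Beyond it are the pin tip at (299,3), the rail (299–347) and the side stop at (368,30). I'll rise to see the stop block.

```bash
python3 -m inch '-0.05 0 -0.1 0;-0.08 0 -0.25 0;-0.08 0 -0.3 0;-0.08 0 -0.3 0;-0.08 0 -0.3 0'
python3 - <<'E'
from h import *
st=get_state(); print(st['eef_pos'])
s=snap('wrist'); pickle.dump(s,open('w5.pkl','wb'))
im=s['image'][0:220,180:460]; save('w5.png',cv2.resize(im,(760,597),interpolation=cv2.INTER_CUBIC))
P=world(s)
for v in range(20,130,10):
  row=P[v]; m=(row[:,2]>.030)&(row[:,2]<.0385)&(abs(row[:,1]+.25)<.06)
  if m.sum()>5: u=np.where(m)[0]; print(v,u.min(),u.max(),row[u.min()].round(4),row[u.max()].round(4))
E
```

```text
time_s: 13.3
eef_pos: [0.4392, -0.2598, 0.2338]
eef_rot: [[0.995, 0.104, -0.001], [0.104, -0.995, 0.001], [-0.001, -0.001, -1.0]]
ft_force: [0.6, -0.5, -1.6]
width: 0.049
[ 0.43916279 -0.25977784  0.23375563]
20 303 349 [ 0.5965 -0.2315  0.0354] [ 0.6015 -0.2774  0.0347]
30 303 340 [ 0.5872 -0.2323  0.0355] [ 0.5914 -0.2696  0.0342]
40 303 353 [ 0.5781 -0.2332  0.0345] [ 0.5827 -0.2836  0.0383]
50 303 339 [ 0.5684 -0.2342  0.0358] [ 0.5725 -0.2709  0.0346]
60 303 339 [ 0.5589 -0.2351  0.0359] [ 0.5629 -0.272   0.0346]
70 303 338 [ 0.5491 -0.2361  0.0367] [ 0.5531 -0.2722  0.0346]
80 303 338 [ 0.5395 -0.2369  0.0349] [ 0.5432 -0.2733  0.0364]
90 303 338 [ 0.5295 -0.2378  0.0341] [ 0.5333 -0.2745  0.036 ]
100 302 337 [ 0.5193 -0.2378  0.035 ] [ 0.5232 -0.2748  0.035 ]
110 302 337 [ 0.509  -0.2388  0.0356] [ 0.513  -0.2761  0.0341]
```

View pics/w5.png

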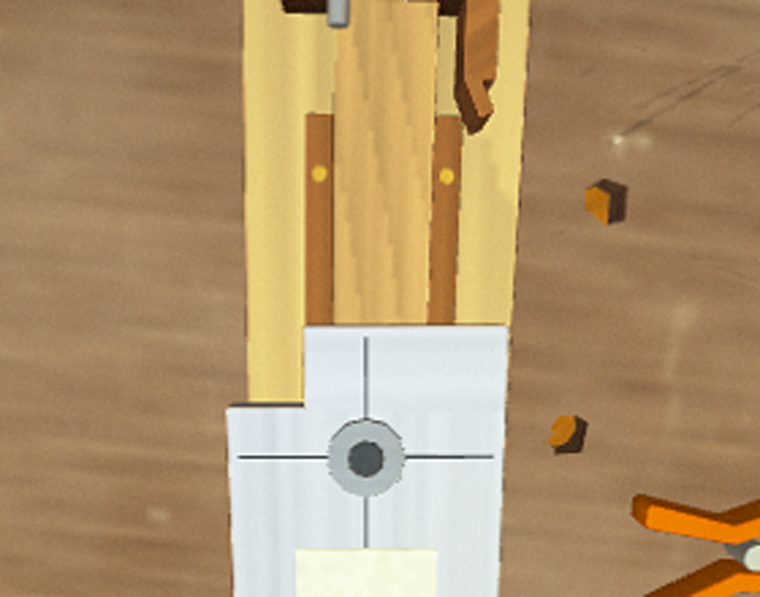

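Run:
```python
from h import *
s=pickle.load(open('w5.pkl','rb')); f=lambda c:[(180+x/2.714-.3,y/2.714-.3) for x,y in c]
L=onz(s,f([(335,100),(333,300)]),.034); Rr=onz(s,f([(436,50),(428,300)]),.034); print(L.round(4),Rr.round(4))
a=lambda p:np.degrees(np.arctan2(*(p[0]-p[1])[[1,0]])); print('yaw',a(L),a(Rr))
st=onz(s,f([(385,2)]),.034); pin=onz(s,f([(328,25),(349,25)]),.039); ss=onz(s,f([(460,60)]),.048); print('stop',st,'pin',pin,'sidestop inner',ss)
P=world(s); y=[]
for v in range(20,112,3):
  u=np.array([303.2,338.5]); 
th=np.radians((a(L)+a(Rr))/2); ex=np.array([np.cos(th),np.sin(th)]); ey=np.array([-ex[1],ex[0]])
mid=(L.mean(0)[:2]@ey+Rr.mean(0)[:2]@ey)/2; print('th',np.degrees(th),'mid ey',mid,'width',L.mean(0)[:2]@ey-Rr.mean(0)[:2]@ey)
print('pin rel',(pin[:,:2]@ey-mid), 'stop ex',st[0,:2]@ex,'pin ex',pin[:,:2]@ex,'ss',ss[0,:2]@ey-mid)
# template in this view
T=onz(s,f([(507,325),(305,325)]),.2338+.0046); print('tmpl',T, (T[:,:2]@ey)-mid)
t=get_state(); R=np.array(t['eef_rot']); print('toolyaw',np.degrees(np.arctan2(R[1,0],R[0,0])), 'tcp ey',np.array(t['eef_pos'])[:2]@ey-mid,'ex',np.array(t['eef_pos'])[:2]@ex)
# top cam stop block
s=pickle.load(open('top0.pkl','rb')); P=world(s); m=(P[...,2]>.045)&(P[...,2]<.056)&(P[...,0]>.6)&(abs(P[...,1]+.25)<.08)&(P[...,0]<.7)
p=P[m]; print('block top',len(p),cv2.minAreaRect((p[:,:2]*1000).astype(np.float32)))
```

```text
[[ 0.5815 -0.233   0.034 ]
 [ 0.5088 -0.2392  0.034 ]] [[ 0.6024 -0.2686  0.034 ]
 [ 0.5128 -0.2765  0.034 ]]
yaw 4.86181194797632 5.054896418127818
stop [[ 0.61646492 -0.24803708  0.034     ]] pin [[ 0.6053349  -0.22830526  0.039     ]
 [ 0.60612164 -0.23590354  0.039     ]] sidestop inner [[ 0.59657689 -0.27693296  0.048     ]]
th 4.958354183052069 mid ey -0.30103070916277797 width 0.03744214968711762
pin rel [0.02125974 0.01362189] stop ex 0.5927197277183408 pin ex [0.58333681 0.58346387] ss -0.02642902480508924
tmpl [[ 0.50890421 -0.2772995   0.2384    ]
 [ 0.50521884 -0.24232665  0.2384    ]] [-0.0192165   0.01594401]
toolyaw 5.981259322053131 tcp ey 0.004181809370626066 ex 0.41471182845929794
block top 247 ((625.6282958984375, -245.62759399414062), (78.62043762207031, 49.740806579589844), 88.77371978759766)
```

Jig found: yaw 4.96°, rail width 37.4 mm, pin at +17.4 mm and side stop at -26.4 mm, all close to the given sizes. The stop face is about 0.592 along the jig's direction. I'll align and come down behind the side stop.

```bash
python3 -m inch '0.1 0.01 0 0.017;0.217 0.02 0.05 0.017;0.217 0.02 0.2 0.017;0.217 0.02 0.35 0.017;0.217 0.02 0.45 0.017'
python3 -m inch '0 0 0.06 0;0 0 0.09 0;0 0 0.09 0;0 0 0.09 0'
python3 - <<'E'
from h import *
t=get_state(); R=np.array(t['eef_rot']); th=np.radians(4.96); ex=np.array([np.cos(th),np.sin(th)]); ey=np.array([-ex[1],ex[0]])
print(t['eef_pos'],'yaw',np.degrees(np.arctan2(R[1,0],R[0,0])), 'tcp ey',np.array(t['eef_pos'])[:2]@ey+.3010,'ex',np.array(t['eef_pos'])[:2]@ex)
s=snap('wrist'); pickle.dump(s,open('w6.pkl','wb'))
im=s['image'][0:220,180:460]; save('w6.png',cv2.resize(im,(760,597),interpolation=cv2.INTER_CUBIC))
E
```

```text
time_s: 13.85
eef_pos: [0.5021, -0.2589, 0.094]
eef_rot: [[0.996, 0.085, -0.008], [0.085, -0.996, 0.003], [-0.008, -0.004, -1.0]]
ft_force: [0.7, 0.2, -1.4]
width: 0.0491
time_s: 14.25
eef_pos: [0.5055, -0.2603, 0.0728]
eef_rot: [[0.996, 0.086, 0.0], [0.086, -0.996, -0.0], [0.0, 0.0, -1.0]]
ft_force: [0.5, 0.6, -0.9]
width: 0.0489
[ 0.50549206 -0.26033779  0.0728217 ] yaw 4.939031722431273 tcp ey -0.0020678691167185237 ex 0.48109027287397904
```

View pics/w6.png

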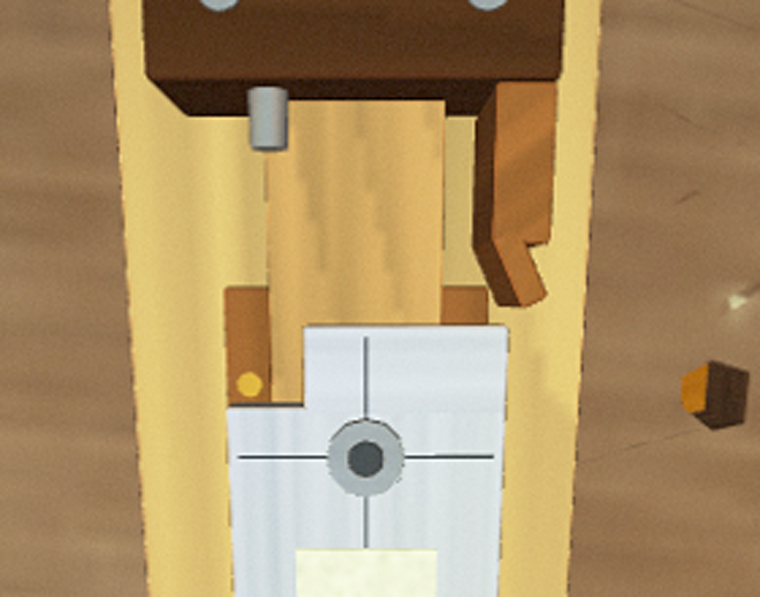

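Run:
```python
from h import *
s=pickle.load(open('w6.pkl','rb')); f=lambda c:[(180+x/2.714-.3,y/2.714-.3) for x,y in c]
L=onz(s,f([(268,175),(271,390)]),.034); Rr=onz(s,f([(445,110),(441,310)]),.034)
a=lambda p:np.degrees(np.arctan2(*(p[0]-p[1])[[1,0]])); print('yaw',a(L),a(Rr))
th=np.radians(4.96); ex=np.array([np.cos(th),np.sin(th)]); ey=np.array([-ex[1],ex[0]])
g=lambda p:np.c_[p[:,:2]@ex,p[:,:2]@ey].round(4)
print('L',g(L),'R',g(Rr)); 
print('stop rail',g(onz(s,f([(360,100)]),.034)),'top edge',g(onz(s,f([(146,77),(562,78)]),.05)),'pin',g(onz(s,f([(250,150),(288,150)]),.039)),'ss',g(onz(s,f([(495,90),(495,240)]),.048)))
zt=.0728+.0045; T=onz(s,f([(508,326),(304,326),(229,406)]),zt); B=onz(s,f([(366,460)]),zt+.0025);print('tmpl',g(T),'bush',g(B))
t=get_state();print(g(np.array([t['eef_pos']])))
```

```text
yaw 4.198656558936647 4.92152864030834
L [[ 0.5787 -0.2824]
 [ 0.5332 -0.2818]] R [[ 0.5915 -0.3199]
 [ 0.5507 -0.3198]]
stop rail [[ 0.5934 -0.302 ]] top edge [[ 0.5944 -0.2611]
 [ 0.5942 -0.3409]] pin [[ 0.5829 -0.2793]
 [ 0.5829 -0.2872]] ss [[ 0.5924 -0.3284]
 [ 0.5646 -0.3293]]
tmpl [[ 0.5484 -0.328 ]
 [ 0.5484 -0.2924]
 [ 0.5346 -0.2788]] bush [[ 0.5252 -0.3032]]
[[ 0.4814 -0.3032]]
```

The jig centre line is at -0.3010 from four separate features, and the template is at -0.3033. So I shift 2.3 mm to +y and lower onto the rail; the gap to the stop is 45 mm.

```bash
python3 -m inch '0 -0.0077 0 0;0 -0.0077 0.04 0;0 -0.0077 0.08 0;0 -0.0077 0.1 0;0 -0.0077 0.108 0'
python3 -m inch '0 0 0.003 0;0 0 0.006 0;0 0 0.009 0;0 0 0.009 0'
```

```text
time_s: 14.8
eef_pos: [0.5039, -0.2578, 0.0387]
eef_rot: [[0.996, 0.085, -0.003], [0.085, -0.996, 0.001], [-0.003, -0.001, -1.0]]
ft_force: [-0.2, -0.0, -1.5]
width: 0.0488
time_s: 15.2
eef_pos: [0.5051, -0.2581, 0.0377]
eef_rot: [[0.996, 0.086, 0.001], [0.086, -0.996, -0.0], [0.001, 0.0, -1.0]]
ft_force: [-0.2, -0.7, -1.3]
width: 0.0488
```

```bash
python3 -m inch '0 0 0.003 0;0 0 0.004 0;0 0 0.004 0'
python3 -m inch '0 0 0 0;0 0 0 0;0 0 0 0;0 0 0.01 0;0 0 0.017 0' 0.66
python3 -m inch '0 0 0 0;0 0 0 0;0 0 0 0;0 0 0 0;0 0 0 0' 0 40
python3 -m inch '0 0 0 0;0 0 0 0'
python3 - <<'E'
from h import *
s=snap('wrist'); pickle.dump(s,open('w7.pkl','wb'))
im=s['image'][0:330,180:460]; save('w7.png',cv2.resize(im,(509,600),interpolation=cv2.INTER_CUBIC))
E
```

```text
time_s: 15.5
eef_pos: [0.5052, -0.2581, 0.0376]
eef_rot: [[0.996, 0.086, 0.001], [0.086, -0.996, -0.0], [0.001, 0.001, -1.0]]
ft_force: [-2.1, 1.4, 5.3]
width: 0.0485
time_s: 16.0
eef_pos: [0.5047, -0.258, 0.0308]
eef_rot: [[0.996, 0.086, -0.0], [0.086, -0.996, 0.0], [-0.0, -0.0, -1.0]]
ft_force: [0.7, -0.6, -0.4]
width: 0.0573
time_s: 16.5
eef_pos: [0.5046, -0.2579, 0.031]
eef_rot: [[0.996, 0.086, -0.0], [0.086, -0.996, 0.0], [-0.0, -0.0, -1.0]]
ft_force: [-0.7, -0.0, -1.9]
width: 0.0495
time_s: 16.7
eef_pos: [0.5048, -0.258, 0.0311]
eef_rot: [[0.996, 0.086, -0.0], [0.086, -0.996, 0.0], [-0.0, -0.0, -1.0]]
ft_force: [-0.6, 0.1, -1.5]
width: 0.0494
```

View pics/w7.png

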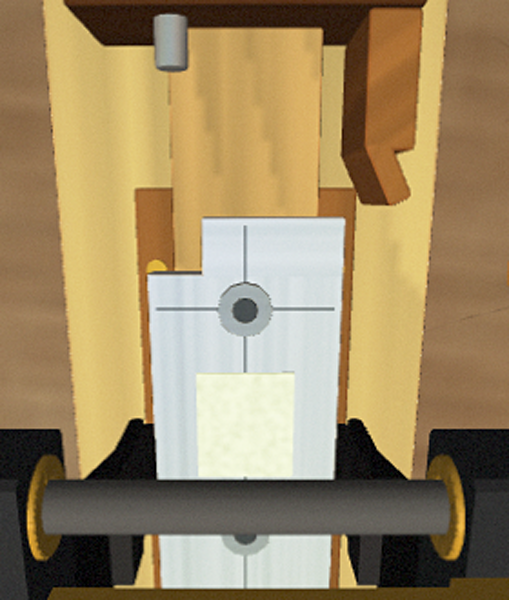

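The template lies flat and straight on the rail, front edge at (203–345,217), with the pin (171,42) in line with the notch (175,245). Now I'll slide it forward.

```bash
python3 -m inch '0.03 0 0 0;0.06 0 0 0;0.09 0 0 0;0.12 0 0 0;0.13 0 0 0'
python3 -m inch '0.004 0 0 0;0.008 0 0 0;0.012 0 0 0;0.012 0 0 0'
python3 -m inch '0.003 0 0 0;0.006 0 0 0;0.009 0 0 0;0.009 0 0 0'
```

```text
time_s: 17.25
eef_pos: [0.5452, -0.2545, 0.0311]
eef_rot: [[0.996, 0.086, 0.001], [0.086, -0.996, -0.0], [0.001, 0.0, -1.0]]
ft_force: [0.2, 0.4, -1.7]
width: 0.0493
time_s: 17.65
eef_pos: [0.5472, -0.2544, 0.0312]
eef_rot: [[0.996, 0.086, -0.0], [0.086, -0.996, 0.0], [-0.0, -0.0, -1.0]]
ft_force: [0.0, 0.3, -1.0]
width: 0.0491
time_s: 18.05
eef_pos: [0.5499, -0.2541, 0.0311]
eef_rot: [[0.996, 0.086, -0.0], [0.086, -0.996, 0.0], [-0.0, -0.0, -1.0]]
ft_force: [-0.1, 0.2, -1.3]
width: 0.0496
```

```bash
python3 -m inch '0.003 0 0 0;0.006 0 0 0;0.006 0 0 0'
python3 -m inch '0.003 0 0 0;0.006 0 0 0;0.006 0 0 0'
```

```text
time_s: 18.35
eef_pos: [0.55, -0.254, 0.0309]
eef_rot: [[0.996, 0.085, -0.004], [0.085, -0.996, 0.001], [-0.004, -0.001, -1.0]]
ft_force: [-6.0, -1.9, 1.5]
width: 0.0492
time_s: 18.65
eef_pos: [0.55, -0.254, 0.0308]
eef_rot: [[0.996, 0.085, -0.008], [0.085, -0.996, 0.001], [-0.007, -0.002, -1.0]]
ft_force: [-8.2, -2.0, 3.2]
width: 0.0493
```

```bash
python3 -m inch '0.001 0 0 0;0.001 0 0 0;0.001 0 0 0;0.001 0 0 0;0.001 0 0 0'
python3 - <<'E'
from h import *
t=get_state(); print(t['eef_pos'],t['ft_force'],t['width'],t['joint_positions'])
s=snap('wrist'); pickle.dump(s,open('w8.pkl','wb'))
im=s['image'][60:330,180:460]; save('w8.png',cv2.resize(im,(622,600),interpolation=cv2.INTER_CUBIC))
P=world(s); th=np.radians(4.96); ex=np.array([np.cos(th),np.sin(th)]); ey=np.array([-ex[1],ex[0]])
e=P[...,:2]@ex-.594; w=P[...,:2]@ey+.301
m=(e<-.016)&(e>-.065)&(abs(w)<.02)&(abs(P[...,2]-.042)<.008)&~((abs(e+.023)<.009)&(abs(w)<.009))
A=np.c_[e[m],w[m],np.ones(m.sum())]; c=np.linalg.lstsq(A,P[m][:,2],rcond=None)[0]; print('plane slope deg',np.degrees(c[:2]),'z at -40',c[2]-c[0]*.04,m.sum())
z=snap('scene'); pickle.dump(z,open('s8.pkl','wb'));
E
```

```text
time_s: 19.15
eef_pos: [0.55, -0.254, 0.0308]
eef_rot: [[0.996, 0.085, -0.008], [0.085, -0.996, 0.001], [-0.008, -0.002, -1.0]]
ft_force: [-9.2, -1.7, 4.7]
width: 0.0494
[ 0.54999959 -0.2539846   0.03082717] [-9.17533239 -1.72555095  4.69193514] 0.04939213453382739 [-1.65495399e-01  5.50074641e-01 -2.58004061e-01  5.00815645e-04
 -7.70712706e-01  1.82087589e+00]
plane slope deg [-0.47403403  0.04905644] z at -40 0.043295941443315444 6830
```

View pics/w8.png

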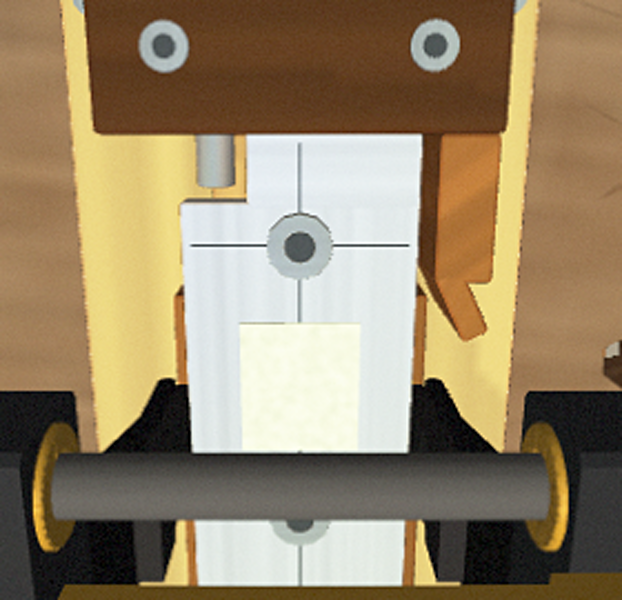

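The pin (216,160) sits inside the notch, the front edge touches the stop (245–420,135), and the template clears the side stop. The fitted slope of -0.47° matches the tool's lean under the push, so I'll check it against the picture taken before the push.

```bash
cat > slope.py <<'E'
from h import *
import sys
def slope(s,shift):
    P=world(s); th=np.radians(4.96); ex=np.array([np.cos(th),np.sin(th)]); ey=np.array([-ex[1],ex[0]])
    e=P[...,:2]@ex-.594+shift; w=P[...,:2]@ey+.301
    m=(e<-.016)&(e>-.065)&(abs(w)<.02)&(abs(P[...,2]-.042)<.008)&~((abs(e+.023)<.009)&(abs(w)<.009))
    A=np.c_[e[m],w[m],np.ones(m.sum())]; c=np.linalg.lstsq(A,P[m][:,2],rcond=None)[0]
    r=(P[...,:2]@ex-.594); b=(abs(P[...,2]-.0)<.02)
    return np.degrees(c[:2]).round(2),(c[2]-.04*c[0]).round(4)
if __name__=='__main__':
    print(slope(pickle.load(open('w7.pkl','rb')),.0456),slope(pickle.load(open('w8.pkl','rb')),0))
E
python3 slope.py
```

```text
(array([-0.55, -0.01]), np.float64(0.0435)) (array([-0.47,  0.05]), np.float64(0.0433))
```

Lying freely on the rail, the template read -0.55°; pushed home it reads -0.47°. That offset is camera bias, so the template is flat. I'll do a last check on the bystanders and then hand in.

Run:
```python
from h import *
a=pickle.load(open('scene0.pkl','rb'));b=pickle.load(open('s8.pkl','rb'))
d=np.abs(a['image'].astype(int)-b['image']).max(2)>40
print('far plate',d[225:255,203:240].sum(),'near slot',d[240:275,212:255].sum(),'plane/vice',d[180:220,140:270].sum())
t=get_state(); print(t['time_s'],t['eef_pos'],t['ft_force'],t['width'])
print(finish_job())
```

```text
far plate 52 near slot 331 plane/vice 0
19.25 [ 0.55000441 -0.25397907  0.03085054] [-9.15904954 -1.3064939   4.22471079] 0.04929699341274863
the job is handed in; nothing more can be done
None
```

The notched template is lying label up on the rail, fully home against the stop block. I handed in at about 19 s with it still gripped and pushed.

**What I did:** I lifted it from the near slot and stood it on clear bench with the label facing -y. I tipped it over with one finger and gripped it again by its long edges. I then set it on the rail, regripped so it lay flat, and slid it home.

**Last checks:**
- **Home:** contact came at the expected place, about 45 mm of slide. The final push is about 9 N, set with a 40 N grip, and the fingers read 49 mm across the 50 mm template.
- **Pin and side stop:** the picture shows the pin inside the notch and free of it. The template is straight and clear of the side stop.
- **Flatness:** the depth fit reads a slope of -0.47°. It read -0.55° when the template lay freely on the rail, so I take this as camera bias and not real tilt. The tool itself leans about 0.45° under the push.
- **Other items:** the block plane area shows no change. In the area around the plain template 52 pixels changed; that area overlaps the emptied slot, so I put it down to that, but I did not measure the plain template's pose again. I did not check the spring clamp or the tape at the end; nothing I did went near either.

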